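Latch the centrifuge lid and hold its recessed reset

TASK

The microcentrifuge tripped with its lid up and needs a reset. First press the lid down until it snaps shut past its catch; then take the thin steel reset pin out of the tool stand, reach it down through the small round reset hole in the centrifuge's deck and press the recessed button fully down. Finish while still gripping the pin and holding the button down, with the lid latched and the other things on the bench, the pestle in the stand included, left where they are.

Things in the scene. Friction and masses are not known exactly. Their poses are not given: they have to be found in the camera images.
- centrifuge: white benchtop microcentrifuge, fixed, 260 (x) x 240 (y) mm, deck 110 mm high; origin under its centre, its own -x is its front, z up; the lid covers the rear part, the front 80 mm of the deck is the console with keypad (left, +y) and the reset hole (right, -y)
- lid (a joint): angle of the grey lid in rad: 0 shut and latched, grows as it opens upward (stop at 1.0). Stiff hinge: stays where it is left. From 0.1 to 0.05 a spring catch resists: about 6 N down on the pad takes it past (a knock reads more, so a force stop may halt too early; bringing the pad to its height at 0.025 rad is enough), it then snaps to 0 by itself and stays, on a rigid stop
- lid_hinge (a point): middle of the lid's hinge line at its far edge, 111 mm above the bench; turns with the lid; at angle 0 its axes are those of the centrifuge; the hinge line is the y axis; located at x = +115 mm, y = 0 of the centrifuge. The lid is 165 mm from hinge to front edge, 190 mm wide, 14 mm thick
- lid_pad (a point): centre of the top of the raised press pad (24 x 70 mm) at the lid's front edge, moves with the lid; in the lid's frame 145 mm in front (-x) of the hinge and 18 mm above it; with the lid shut 129 mm above the bench
- reset_hole (a point): centre of the mouth of the round reset hole, 14 mm across, in the deck, ringed by a thin dark metal bezel; at x = -95, y = -65, z = 110 mm of the centrifuge; straight down, 25 mm deep plate; fingers do not fit
- reset_button (a joint): travel of the recessed sprung reset button in m: 0 up, 0.005 fully down; 1.5 N starts it, 5 N holds it fully down on a rigid stop. Its flat 12 mm top lies at the bottom of the hole, 16 mm below the deck when up
- pin: the reset pin: a straight black handle 16 mm across and 50 mm long over a black collar 28 mm across and 6 mm thick, and below it a thin steel shaft 5 mm across, 62 mm long; 40 g. Origin at the centre of the collar's underside, z up along the handle: handle from z = 6 to 56 mm, tip at -62 mm. It stands upright in a socket, collar on the stand's top (85 mm above the bench)
- pin_tip (a point): the lower end of the pin's steel shaft
- stand: fixed grey tool stand, 60 (x) x 140 (y) x 85 mm high, with two sockets 18 mm across, 70 mm deep, at y = +35 and -35 mm; which of them holds the pin varies; origin under its centre. It may stand on either side of the centrifuge
- pestle: the tube pestle in the other socket of the stand: same black collar, but a thick 16 mm steel shaft and a 28 mm ball on top, 47 mm high above the collar's underside; origin at the centre of the collar's underside. Not the pin; too thick for the reset hole; leave it
- jar: small brown screw-top jar, 40 mm across, 60 mm high, about 90 mm from the stand's centre; origin under its centre; leave it
- reagent_bottle: brown bottle, 80 mm across, 150 mm high; origin under its centre; leave it
- flask: conical glass flask, 72 mm across, 105 mm high; origin under its centre; leave it
- beaker: glass beaker, 66 mm across, 80 mm high; origin under its centre; leave it
- tube_rack: low rack of microtubes, 50 x 100 mm, 49 mm high, in front of the centrifuge; origin under its centre; leave it
Things that resemble listed ones, but are neither listed nor needed, are in the scene too. What is shaped like the pin but white is not meant.

How it is judged:
By the outcome, as a careful person would: the job done as asked, in the order asked, and still so for the second after the job is handed in, while the arm keeps its last pose, push and grip.
It also fails if it takes over 53 s, if anything falls off the work surface, if the arm or the gripper's body presses on something with over 40 N, if the wrist force passes 120 N, or if a joint passes its speed limit or range.

ROBOT

A 6-joint arm with a two-finger parallel gripper is mounted at the origin on the work surface. World frame = base frame: x ahead of the robot, y to its left, z up, the work surface at z = 0. Lengths are in mm, angles in rad, forces in N, time in s.
With the tool pointing down it reaches from about 350 to 875 mm from the base axis. Payload 4.2 kg.
Tool frame: the origin (TCP) lies at the very end of the fingers, on their centre line; the grasp point (between the pads) lies 19 mm behind it; z points along the fingers, y is the direction in which the jaws open and shut (so a half turn about z gives the same grasp; the last joint's range is limited). The gripper opens to 85 mm and grips with 20 to 120 N. Pads are 22 mm wide; open, the fingers measure 114 mm over their backs; the gripper's body (76 mm by 85 mm) begins 54 mm behind the grasp point. The pads swing forward as they close: fully open they stand 13 mm farther back than shut.
Start: joints at [-0.946, 0.385, 0.008, 0, -1.194, -0.259], TCP at [223.574, -583.621, 231.312] pointing down, gripper open.
Joint ranges: [-3.14, 3.14], [-1.21, 2.06], [-1.07, 1.41], [-3.16, 2.05], [-2.99, -0.16], [-3.1, 3.1]. Speed limits (rad/s): [2.79, 2.79, 3.14, 3.14, 3.14, 3.14].

INTERFACE

Orientations are given as a unit quaternion [x, y, z, w].
In Python, from bench import arm, optics, job gives the robot as it stands.
- The arm moves only by the tool send_rows, never from a script. Its argument "steps" is a list that holds one entry, the list of rows, each a list of 5 numbers: the shift along the tool's x, y, z in cm, then the turn about the tool's z in rad, then the opening, from 0 (shut) to 1 (fully open). A call has 1 to 10 rows; each row shifts and turns the pose as measured when the row begins, along the tool's axes as they then stand; what a row does not reach is not made up. A row lasts 1/12 s, in which the tool goes at most 41.7 mm and 7.16 degrees, less where a joint would pass 70% of its speed; a pose out of reach is approached as far as the arm can. A call with a gripper value outside its range is refused whole. The fingers move at their own pace and stop on an object; the grip force is fixed at half the most. Time passes only in rows, so rows that do not move let the fingers close. It gives the time, the measured TCP pose, the force and the opening at its end, in the units of the state.
- arm.read_state(): the state, without advancing time (a new reading comes with each control period).
- optics.get_image(name): name is "side" or "top" or "wrist"; returns (picture, depth): 420x560x3 uint8, blue, green, red; 420x560 float32, mm along the optical axis (not along the pixel's ray), 0 where there is no reading.
- optics.get_calibration(name): a dict with "K" (3x3 intrinsics, pixels), "rvec" (rotation vector, rad) and "tvec" (3), from world to camera coordinates, as OpenCV has them; the wrist camera has in their place "hand_eye" (4x4, takes a point from camera to tool coordinates, whose origin is the TCP and whose axes are the flange's). Camera axes: x right, y down, z forward; pixel columns grow to the right and rows downward; lengths in mm; the calibration is good to about 2 mm. A picture is of the moment at which its call begins: read the wrist's pose just before it. get_calibration takes no time and is no camera call.
- job.job_done(): hands the job in, once; it reports no verdict.
The state is a dict: "clock": time; "joints": joint angles; "joint_vel": joint speeds; "joint_efforts": joint torques, N m; "position": TCP position; "ee_rot": TCP orientation; "contact_force": force on the tool from outside, world axes, zero at the start; "wrist_torque": the same for the moment, N m; "gripper_width": finger opening in mm.
Only numpy, scipy, OpenCV 4.12 (cv2) and the standard library are available. Lean on these libraries where they do the work, as an engineer would, in place of code of your own. Each camera call takes 0.05 s, during which the arm holds its last target. There are 200 camera calls.

## Working session

There is one attempt and no reset: what is moved stays moved. The work goes in short steps, Python scripts to look and compute and a tool call to move; the robot and the scene stay as the last step left them, time stands still between calls to the robot, and variables do not carry over. Pictures are saved under pics/ and viewed, about 8 in all and at most 12, crops included, and the job is handed in when it is done.

Besides the shell and the picture viewer there is one more tool, called after "Call:" as name([rows], argument=value, ...), one row to a line, values as JSON. send_rows: Moves the arm, as the interface text tells. Its arguments: {"type":"object","properties":{"steps":{"type":"array","items":{"type":"array","items":{"type":"array","items":{"type":"number"}}}}},"required":["steps"]}

```bash
mkdir -p pics; ls
cat > h.py <<'E'
import numpy as np, cv2
from scipy.spatial.transform import Rotation as R
from bench import arm, optics, job
def cap(name):
    s=arm.read_state(); im,d=optics.get_image(name); c=optics.get_calibration(name)
    if 'hand_eye' in c:
        T=np.eye(4);T[:3,:3]=R.from_quat(s['ee_rot']).as_matrix();T[:3,3]=s['position']
        M=T@np.array(c['hand_eye'])
    else:
        M=np.eye(4);M[:3,:3]=cv2.Rodrigues(np.array(c['rvec'],float))[0];M[:3,3]=np.ravel(c['tvec']);M=np.linalg.inv(M)
    return im,d,np.array(c['K']),M
def cloud(d,K,M):
    v,u=np.indices(d.shape); P=np.stack([(u-K[0,2])/K[0,0]*d,(v-K[1,2])/K[1,1]*d,d],-1)
    return P@M[:3,:3].T+M[:3,3]
def onplane(u,v,z,K,M):
    r=M[:3,:3]@np.array([(u-K[0,2])/K[0,0],(v-K[1,2])/K[1,1],1]); return M[:3,3]+r*(z-M[2,3])/r[2]
E
python3 - <<'E'
from h import *
print(arm.read_state())
for n in ('top','side'):
    im,d,K,M=cap(n); cv2.imwrite(f'pics/{n}0.png',cv2.resize(im,(784,588),interpolation=cv2.INTER_CUBIC)); np.savez(n+'0',im=im,d=d,K=K,M=M); print(n,M.round(2),K[0,0])
E
```

```text
pics
{'clock': 0.0, 'joints': array([-9.46365738e-01,  3.85577549e-01,  6.66072092e-03, -5.05899321e-04,
       -1.19395351e+00, -2.58645613e-01]), 'joint_vel': array([-0.0008202 ,  0.00036516,  0.00071869, -0.00124642, -0.00065887,
        0.00010354]), 'joint_efforts': array([-2.72786474e-04, -3.92285585e+01,  1.88405585e+01,  4.18615177e+00,
       -4.57133632e-03,  4.70173276e-06]), 'position': array([ 223.40609009, -583.11289059,  230.22151089]), 'ee_rot': array([-1.81782704e-01,  9.83338150e-01,  1.03801722e-03, -2.30587028e-04]), 'contact_force': array([-0.08215846,  0.58501465, -0.05131386]), 'wrist_torque': array([-0.02792509,  0.03138117, -0.00669104]), 'gripper_width': 85.26504409411677}
top [[-1.00000e-02 -9.80000e-01  1.80000e-01  2.49880e+02]
 [-1.00000e+00  2.00000e-02  2.00000e-02  9.62000e+00]
 [-2.00000e-02 -1.80000e-01 -9.80000e-01  1.51636e+03]
 [ 0.00000e+00  0.00000e+00  0.00000e+00  1.00000e+00]] 424.2440456552206
side [[-1.00000e+00 -2.00000e-02  5.00000e-02  4.68440e+02]
 [-5.00000e-02  5.60000e-01 -8.30000e-01  1.03945e+03]
 [-1.00000e-02 -8.30000e-01 -5.60000e-01  7.88170e+02]
 [ 0.00000e+00  0.00000e+00  0.00000e+00  1.00000e+00]] 440.37962652554177
```

View pics/top0.png

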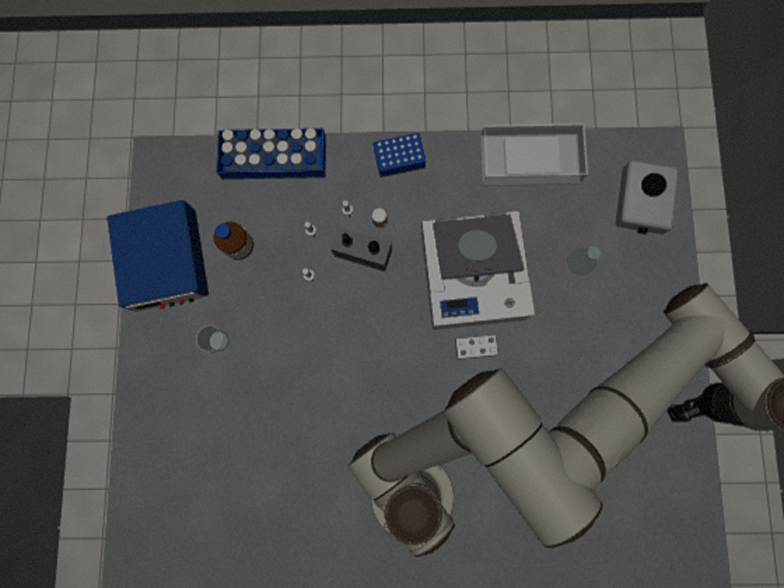

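View pics/side0.png

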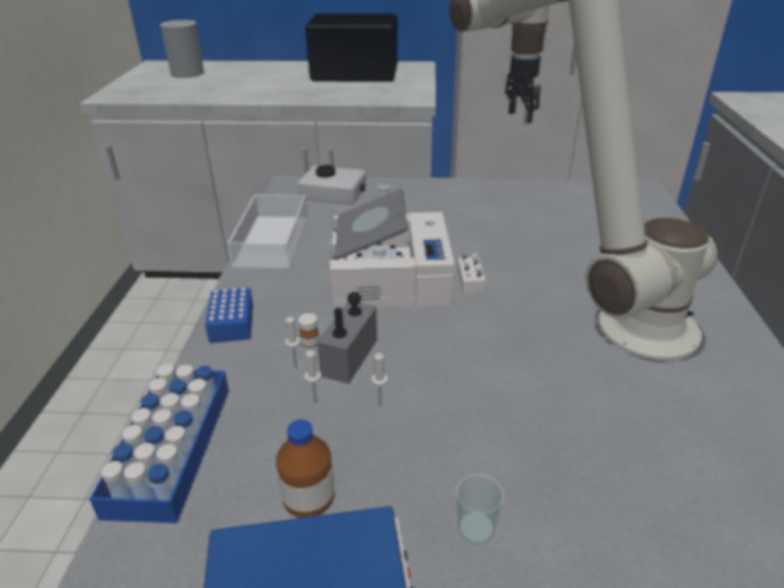

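The top view shows the centrifuge at (478,268) with its lid up, the keypad at (459,306) and the reset hole at (510,302). The stand is at (362,248). It holds two black-collared tools. At top (347,240) / side (339,322) is a straight handle, at top (374,247) / side (355,300) a ball. The three white pin-shaped things are decoys. I'll measure these and confirm the pin in an enlarged crop.

Run:
```python
from h import *
z=np.load('top0.npz'); im,d,K,M=[z[k] for k in('im','d','K','M')]; P=cloud(d,K,M); s=560/784
def box(u0,v0,u1,v1): return P[int(v0*s):int(v1*s),int(u0*s):int(u1*s)].reshape(-1,3)
C=box(405,195,550,340)
dk=C[abs(C[:,2]-110)<4]; print('deck n',len(dk),dk[:,2].mean())
body=C[(C[:,2]>80)]
print('all rect', cv2.minAreaRect(body[:,:2].astype(np.float32)))
fr=dk[dk[:,0]<np.percentile(dk[:,0],60)]
print('deck rect',cv2.minAreaRect(dk[:,:2].astype(np.float32)))
L=box(450,225,510,265); c=np.median(L,0); L=L[np.abs(L-c).max(1)<80]; 
u,S,V=np.linalg.svd(L-L.mean(0),full_matrices=False); n=V[2]*np.sign(V[2,2]); print('lid n',n,'ang',np.arccos(n[2]),L.mean(0),'rms',S[2]/len(L)**.5)
for nm,(a,b) in dict(hole=(510,302)).items(): print(nm,onplane(a*s,b*s,110,K,M))
St=box(325,225,400,275); t=St[abs(St[:,2]-85)<5]; print('stand',len(t),cv2.minAreaRect(t[:,:2].astype(np.float32)),t[:,2].mean())
for nm,(a,b,h) in dict(pin=(347,240,141),pestle=(374,246,130)).items(): print(nm,onplane(a*s,b*s,h,K,M))
print('stand top max',St[St[:,2]>115].round(0)[::3])
z2=np.load('side0.npz')['im']
a=cv2.resize(im[125:245,220:400],(780,520),interpolation=3); cv2.imwrite('pics/crop1.png',a)
b=cv2.resize(z2[195:285,195:300],(600,514),interpolation=3); cv2.imwrite('pics/crop2.png',b)
```

```text
deck n 1903 109.46733553101399
all rect ((463.89813232421875, -154.98948669433594), (283.60516357421875, 459.52386474609375), 84.1162109375)
deck rect ((544.8114013671875, -163.61477661132812), (259.7527160644531, 240.20260620117188), 5.301275730133057)
lid n [0.41318803 0.03720911 0.90988523] ang 0.4277889985461367 [ 590.82508836 -164.63645897  156.17108058] rms 2.512912526544988
hole [ 457.47706743 -239.59712645  110.        ]
stand 512 ((608.5874633789062, 120.09635925292969), (139.9175567626953, 60.4798583984375), 72.18768310546875) 84.50281507568482
pin [608.42984875 147.05461544 141.        ]
pestle [595.33474465  83.16007789 130.        ]
stand top max [[ 250.   10. 1516.]
 [ 250.   10. 1516.]
 [ 624.  157.  140.]
 [ 250.   10. 1516.]
 [ 621.  153.  140.]
 [ 618.  160.  137.]
 [ 617.  150.  139.]
 [ 613.  153.  142.]
 [ 615.  159.  122.]
 [ 615.  148.  122.]
 [ 608.   87.  129.]
 [ 606.   94.  127.]
 [ 606.   84.  127.]
 [ 603.   97.  124.]
 [ 601.   87.  131.]
 [ 601.   77.  130.]
 [ 601.   98.  120.]
 [ 598.   87.  128.]
 [ 598.   77.  130.]
 [ 596.   94.  125.]
 [ 596.   84.  123.]
 [ 596.   74.  124.]
 [ 592.   87.  124.]
 [ 593.   77.  123.]
 [ 589.   91.  122.]
 [ 588.   81.  127.]
 [ 586.   88.  121.]
 [ 250.   10. 1516.]
 [ 250.   10. 1516.]]
```

View pics/crop1.png

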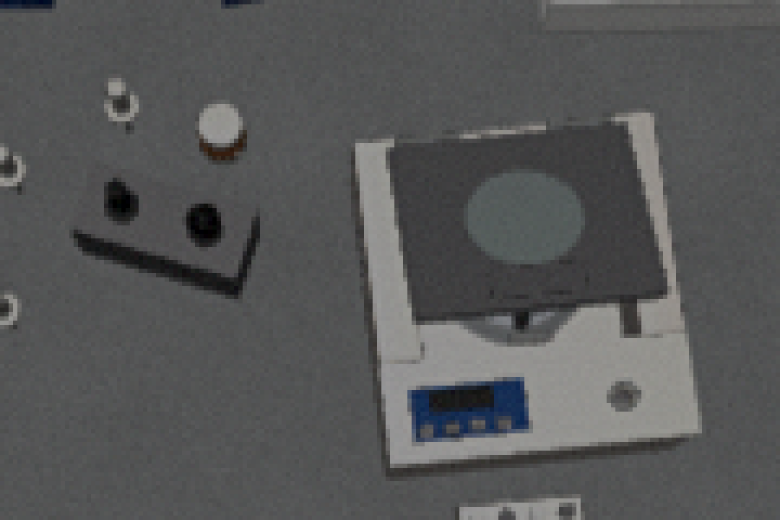

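View pics/crop2.png

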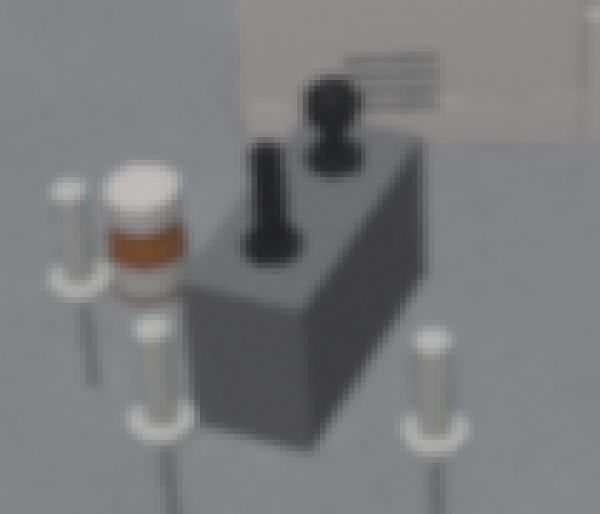

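The crops confirm it. The slim straight black handle at (267,200) in crop2, the stand's +y socket, is the pin. The ball-topped tool at (333,120) is the pestle, and the white ones are decoys. The lid is at about 0.43 rad. I'm heading to the lid now, closing the fingers and aligning on the way.

Call:
send_rows([
  [[0,0,0,0.091,0],[0,0,0,0.091,0],[0,0,0,0.091,0],[-2.6,2.9,0,0,0],[-2.6,2.9,0,0,0],[-2.6,2.9,0,0,0],[-2.6,2.9,0,0,0],[-2.6,2.9,0,0,0],[-2.6,2.9,0,0,0],[-2.6,2.9,0,0,0]],
])

```text
clock: 0.93
position: [389.1, -362.0, 223.4]
ee_rot: [-0.031, 0.999, 0.006, -0.004]
contact_force: [0.3, -0.0, 0.2]
gripper_width: -0.4
```

```bash
cat >> h.py <<'E'
C=np.array([544.8,-163.6]); YC=np.deg2rad(5.3)
def c2w(x,y): return C+[x*np.cos(YC)-y*np.sin(YC),x*np.sin(YC)+y*np.cos(YC)]
def pad(t): x=115-145*np.cos(t)+18*np.sin(t); return np.r_[c2w(x,0),111+145*np.sin(t)+18*np.cos(t)]
def to(p):
    s=arm.read_state(); r=R.from_quat(s['ee_rot']); m=r.as_matrix()
    print('t',s['clock'],'p',s['position'].round(1),'jaw yaw',np.rad2deg(np.arctan2(m[1,1],m[0,1])).round(2),'tilt',m[:,2].round(3),'F',s['contact_force'].round(1),'w',round(s['gripper_width'],1))
    print('shift cm',(r.inv().apply(np.array(p)-s['position'])/10).round(2))
E
python3 - <<'E'
from h import *
for t in (.428,.25,.025,0): print(t,pad(t).round(1))
to(pad(.428)+[0,0,15])
z=np.load('top0.npz');K,M=z['K'],z['M']
for u,v in ((121,105),(10,168),(5,310)): print('decoy',onplane(220+u*180/780,125+v*120/520,65,K,M).round())
E
```

```text
0.428 [ 535.4 -164.5  187.6]
0.25 [ 523.9 -165.5  164.3]
0.025 [ 515.4 -166.3  132.6]
0 [ 514.9 -166.4  129. ]
t 0.9333 p [ 389.1 -362.   223.4] jaw yaw 93.57 tilt [-0.009  0.011 -1.   ] F [ 0.3 -0.   0.2] w -0.4
shift cm [-15.85  18.78   2.18]
decoy [710. 155.  65.]
decoy [658. 245.  65.]
decoy [539. 248.  65.]
```

Call:
send_rows([
  [[-2.6,3.1,0.2,0,0],[-2.6,3.1,0.2,0,0],[-2.6,3.1,0.2,0,0],[-2.6,3.1,0.2,0,0],[-2.6,3.1,0.2,0,0],[-2.0,2.5,0,0,0],[0,0,0,0,0]],
])

```text
clock: 1.52
position: [532.2, -159.8, 212.1]
ee_rot: [-0.034, 0.999, 0.007, -0.005]
contact_force: [-0.4, -1.1, 0.3]
gripper_width: 0.0
```

Run:
```python
from h import *
to(pad(.428)); to(pad(.0)+[0,0,1])
```

```text
t 1.5167 p [ 532.2 -159.8  212.1] jaw yaw 93.93 tilt [-0.011  0.013 -1.   ] F [-0.4 -1.1  0.3] w 0.0
shift cm [-0.31 -0.52  2.44]
t 1.5167 p [ 532.2 -159.8  212.1] jaw yaw 93.93 tilt [-0.011  0.013 -1.   ] F [-0.4 -1.1  0.3] w 0.0
shift cm [ 1.68 -0.65  8.22]
```

Call:
send_rows([
  [[-0.1,-0.2,1.0,0.02,0],[0,-0.2,0.8,0,0],[0,-0.1,0.6,0,0],[0.15,0,0.6,0,0],[0.2,0,0.6,0,0],[0.25,0,0.6,0,0],[0.25,0,0.6,0,0],[0.2,0,0.6,0,0],[0.2,0,0.6,0,0],[0.15,0,0.6,0,0]],
])

```text
clock: 2.35
position: [516.4, -167.6, 140.8]
ee_rot: [-0.022, 1.0, 0.006, -0.005]
contact_force: [-0.7, 3.4, 12.8]
gripper_width: -0.2
```

Run:
```python
from h import *
to(pad(.0)+[0,0,1])
```

```text
t 2.35 p [ 516.4 -167.6  140.8] jaw yaw 92.48 tilt [-0.01   0.012 -1.   ] F [-0.7  3.4 12.8] w -0.2
shift cm [0.13 0.12 1.08]
```

Call:
send_rows([
  [[0.1,0,0.5,0,0],[0,0,0.4,0,0],[0,0,0.3,0,0],[0,0,0.2,0,0]],
])

```text
clock: 2.68
position: [514.6, -167.7, 128.7]
ee_rot: [-0.022, 1.0, 0.006, -0.004]
contact_force: [-4.0, 5.0, 16.6]
gripper_width: -0.0
```

Run:
```python
from h import *
to(pad(.0)+[0,0,1])
```

```text
t 2.6833 p [ 514.6 -167.7  128.7] jaw yaw 92.55 tilt [-0.008  0.011 -1.   ] F [-4.   5.  16.6] w -0.0
shift cm [-0.03  0.13 -0.13]
```

Force and height fit a shut lid. I'll lift off and check the lid and hole from close up.

Call:
send_rows([
  [[0,0,-1.5,0,0],[0,0,-3.5,0,0.3],[0,-1,-3.8,0,0.5],[0,-1,-3.8,0,0.5],[0,-1,-2.5,0,0.5],[0,0,0,0,0.5]],
])

```text
clock: 3.18
position: [515.2, -200.5, 280.7]
ee_rot: [-0.023, 1.0, 0.005, -0.009]
contact_force: [1.1, -0.6, -0.2]
gripper_width: 42.6
```

Run:
```python
from h import *
im,d,K,M=cap('wrist'); np.savez('w1',im=im,d=d,K=K,M=M); cv2.imwrite('pics/w1.png',im)
print('cam in tool',np.array(optics.get_calibration('wrist')['hand_eye']).round(2))
to(np.r_[c2w(-95,-65),200]); print(arm.read_state()['joints'].round(2))
p=np.r_[c2w(-95,-65),110]; q=np.linalg.inv(M)@np.r_[p,1]; print('hole px',(K@q[:3]/q[2]).round())
z=np.load('top0.npz'); im2,d2,K2,M2=cap('top'); P=cloud(d2,K2,M2)
for u,v in ((478,245),(450,240),(505,255)): print('lid z',P[int(v/1.4),int(u/1.4)].round(1))
```

```text
cam in tool [[   0.     -0.95   -0.3    77.79]
 [   1.     -0.      0.     -0.15]
 [  -0.     -0.3     0.95 -142.15]
 [   0.      0.      0.      1.  ]]
t 3.2333 p [ 514.3 -199.6  278.5] jaw yaw 92.57 tilt [-0.022  0.012 -1.   ] F [-0.5 -0.5  0.3] w 42.7
shift cm [ 5.81 -3.59  7.93]
[-0.08  0.24 -0.07 -0.01 -1.28 -1.44]
hole px [236. 115.   1.]
lid z [ 595.1 -165.4  124. ]
lid z [479.3 -59.3 629.8]
lid z [ 494.9 -172.4  450.2]
```

View pics/w1.png

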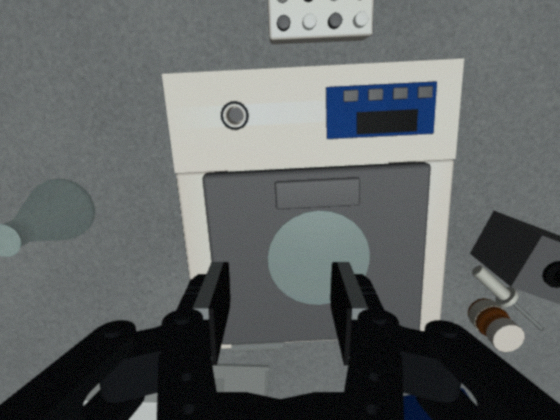

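The view shows the lid flush and shut, with the reset hole at (234,115) where my centrifuge pose predicted (236,115). Next is the pin.

Call:
send_rows([
  [[-1.2,3.4,0,-0.12,0.5],[-1.6,3.2,0,-0.12,0.5],[-2.0,3.0,0,-0.12,0.5],[-2.3,2.8,0,-0.12,0.5],[-2.6,2.5,0,-0.12,0.5],[-2.9,2.1,0,-0.12,0.5],[-3.1,1.8,0,-0.12,0.5],[-3.3,1.4,0,-0.12,0.5],[-3.4,1.0,0,-0.12,0.5],[-3.4,0.5,0,-0.12,0.5]],
])

```text
clock: 4.12
position: [600.9, 156.1, 253.5]
ee_rot: [-0.598, 0.801, 0.023, -0.023]
contact_force: [0.3, -0.1, -0.5]
gripper_width: 42.8
```

Run:
```python
from h import *
to([619,153,180])
```

```text
t 4.1167 p [600.9 156.1 253.5] jaw yaw 163.49 tilt [-0.065  0.01  -0.998] F [ 0.3 -0.1 -0.5] w 42.8
shift cm [-0.28 -2.29  7.22]
```

Call:
send_rows([
  [[0,0,0,0,0.5],[0,0,0,0,0.5]],
])

```text
clock: 4.28
position: [599.8, 163.1, 246.6]
ee_rot: [-0.602, 0.797, 0.025, -0.027]
contact_force: [-0.3, -0.1, 0.1]
gripper_width: 42.6
```

Run:
```python
from h import *
to([619,153,180]); print(arm.read_state()['joints'],arm.read_state()['joint_vel'])
im,d,K,M=cap('wrist'); np.savez('w2',im=im,d=d,K=K,M=M); cv2.imwrite('pics/w2.png',im)
```

```text
t 4.2833 p [599.8 163.1 246.6] jaw yaw 164.11 tilt [-0.074  0.007 -0.997] F [-0.3 -0.1  0.1] w 42.6
shift cm [ 0.36 -2.6   6.5 ]
[ 0.5047254   0.40537272  0.09285888 -0.04294579 -1.31966018 -0.76964494] [ 0.05249965  0.0526026  -0.00733776 -0.0144242   0.02375845  0.01846374]
```

View pics/w2.png

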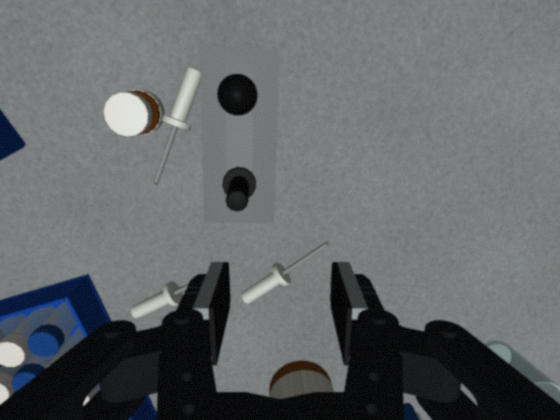

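The view shows the pin's handle top at (237,200), its collar at (239,183) and the pestle ball at (237,95). I'll get the depths for the pin, and see whether the white decoys lie down or stand.

Run:
```python
from h import *
z=np.load('w2.npz'); im,d,K,M=[z[k] for k in('im','d','K','M')]; P=cloud(d,K,M)
print(K.round(1))
def loc(u,v,r=2):
    q=P[v-r:v+r+1,u-r:u+r+1].reshape(-1,3); return np.median(q,0).round(1)
for n,u,v in (('pinTop',237,201),('collar',239,176),('ball',237,95),('dec1 head',191,75),('dec1 col',177,122),('dec1 tip',158,178),('dec3 head',250,297),('dec3 col',281,274),('dec3 tip',322,246),('dec2 head',140,310),('jar',128,113)): print(n,loc(u,v))
B=P[45:235,195:285].reshape(-1,3)
t=B[abs(B[:,2]-85)<5].astype(np.float32); print('stand',cv2.minAreaRect(t[:,:2]),np.median(t[:,2]))
H=P[185:215,222:252].reshape(-1,3); H=H[H[:,2]>132]; print('handle top mean',len(H),H.mean(0),H.min(0),H.max(0))
print('top by ray',onplane(237,200.5,141,K,M))
```

```text
[[372.3   0.  279.9]
 [  0.  372.3 207.2]
 [  0.    0.    1. ]]
pinTop [619.2 152.1 140.7]
collar [616.8 144.5  93.6]
ball [597.9  85.4 131.7]
dec1 head [637.8  55.6  16.2]
dec1 col [663.1  92.1  26.7]
dec1 tip [701.5 138.2  21.9]
dec3 head [654.7 295.4  16.5]
dec3 col [613.3 276.6  21.6]
dec3 tip [561.8 257.9  22.3]
dec2 head [774.8 272.4  16.3]
jar [692.5  73.5  59.9]Traceback (most recent call last):
  File "<stdin>", line 8, in <module>
cv2.error: OpenCV(4.12.0) /io/opencv/modules/imgproc/src/convhull.cpp:143: error: (-215:Assertion failed) total >= 0 && (depth == CV_32F || depth == CV_32S) in function 'convexHull'
```

The white decoys now lie at z≈16. They stood free on thin tips and fell on their own; I had no contact there. The tool has picked up about 4° of tilt, so I'll align and watch how it behaves while descending.

Call:
send_rows([
  [[0.2,-1.3,0,0,0.5],[0.2,-1.2,0,0,0.5],[0,0,1.5,0,0.5],[0,0,1.5,0,0.5],[0,0,1.5,0,0.5]],
])

```text
clock: 4.75
position: [623.1, 145.9, 198.9]
ee_rot: [-0.599, 0.8, 0.024, -0.026]
contact_force: [-0.0, 0.4, -0.4]
gripper_width: 42.6
```

Run:
```python
from h import *
to([619,152.5,99]); print(arm.read_state()['joints'],arm.read_state()['joint_vel'].round(2))
```

```text
t 4.75 p [623.1 145.9 198.9] jaw yaw 163.6 tilt [-0.071  0.007 -0.997] F [-0.   0.4 -0.4] w 42.6
shift cm [-0.64 -0.12  9.99]
[ 0.463864    0.46643181  0.06865797 -0.04051519 -1.23331278 -0.73516009] [-0.03  0.12 -0.3  -0.01  0.41  0.01]
```

Call:
send_rows([
  [[-0.2,0,0,0.12,0.5],[-0.2,0,0,0.12,0.5],[-0.1,0,0,0.12,0.5],[0,0,0,0.12,0.5],[0,0,0,0,0.5]],
])

```text
clock: 5.17
position: [625.9, 139.1, 191.8]
ee_rot: [-0.378, 0.925, 0.017, -0.037]
contact_force: [-0.4, 1.2, -0.1]
gripper_width: 42.7
```

Run:
```python
from h import *
to([619,152.5,99]); print(arm.read_state()['joints'],arm.read_state()['joint_vel'].round(2))
```

```text
t 5.1667 p [625.9 139.1 191.8] jaw yaw 134.37 tilt [-0.081  0.004 -0.997] F [-0.4  1.2 -0.1] w 42.7
shift cm [-0.96  0.88  9.31]
[ 0.45164932  0.47923904  0.07151476 -0.04153368 -1.23477449 -1.23135369] [-0.04  0.01  0.01  0.    0.    0.08]
```

Call:
send_rows([
  [[-0.2,0.7,0.2,0.12,0.5],[-0.2,0.7,0.3,0.12,0.5],[0,0.3,0.3,0.12,0.5],[0,0,0.3,0.12,0.5],[0,0,0.3,0.12,0.5],[0,0,0.3,0.12,0.5]],
])

```text
clock: 5.67
position: [620.4, 145.9, 175.0]
ee_rot: [-0.015, 0.999, 0.003, -0.04]
contact_force: [0.2, -0.3, 0.6]
gripper_width: 43.2
```

Run:
```python
from h import *
to([619,152.5,99]); print(arm.read_state()['joints'],arm.read_state()['joint_vel'].round(2))
im,d,K,M=cap('wrist');P=cloud(d,K,M)
H=P[np.abs(P[...,2]-139)<4]; H=H[np.hypot(H[:,0]-619,H[:,1]-152)<14]; print(len(H),H.mean(0))
to([619,152.5,99])
```

```text
t 5.6667 p [620.4 145.9 175. ] jaw yaw 91.68 tilt [-0.08   0.005 -0.997] F [ 0.2 -0.3  0.6] w 43.2
shift cm [-0.49  0.61  7.59]
[ 0.46480049  0.48465275  0.03732206 -0.04321431 -1.19289527 -1.98871489] [-0.02  0.03 -0.05 -0.    0.08 -1.46]
722 [618.71192271 151.5529572  140.06287285]
t 5.7167 p [620.  145.5 174.3] jaw yaw 91.42 tilt [-0.081  0.005 -0.997] F [-0.3 -0.5 -0.1] w 42.7
shift cm [-0.52  0.65  7.52]
```

Call:
send_rows([
  [[-0.2,0.4,0.6,0,0.5],[-0.2,0.4,0.6,0,0.5],[-0.1,0,1.2,0,0.5],[0,0,1.2,0,0.5],[0,0,1.2,0,0.5]],
])

```text
clock: 6.13
position: [625.1, 152.2, 126.1]
ee_rot: [-0.02, 0.999, 0.004, -0.037]
contact_force: [-0.1, -0.3, 0.1]
gripper_width: 42.6
```

Run:
```python
from h import *
to([618.7,152,99])
```

```text
t 6.1333 p [625.1 152.2 126.1] jaw yaw 92.29 tilt [-0.074  0.007 -0.997] F [-0.1 -0.3  0.1] w 42.6
shift cm [ 0.44 -0.03  2.75]
```

Call:
send_rows([
  [[0.3,0,1.0,0,0.5],[0.1,0,0.8,0,0.5],[0,0,0.3,0,0.5]],
])

```text
clock: 6.38
position: [618.7, 151.6, 100.5]
ee_rot: [-0.024, 0.999, 0.004, -0.039]
contact_force: [-0.1, 0.2, 0.3]
gripper_width: 42.6
```

Run:
```python
from h import *
to([618.7,152,99])
im,d,K,M=cap('wrist');np.savez('w3',im=im,d=d,K=K,M=M); cv2.imwrite('pics/w3.png',im)
```

```text
t 6.3833 p [618.7 151.6 100.5] jaw yaw 92.75 tilt [-0.078  0.006 -0.997] F [-0.1  0.2  0.3] w 42.6
shift cm [-0.01  0.03  0.15]
```

View pics/w3.png

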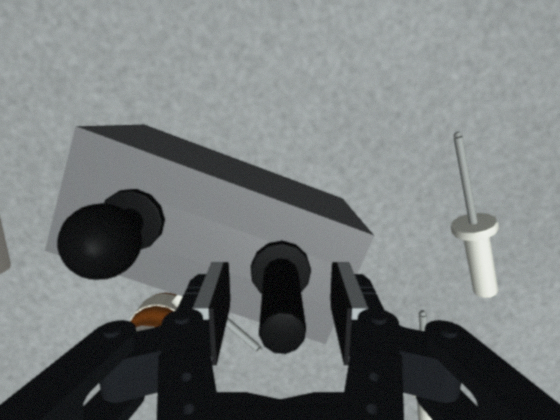

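The handle sits between the pads at (283,320) with its collar at (280,268), and the pestle at (100,240) is clear of the left finger. Closing, with a small upward bias against sag.

Call:
send_rows([
  [[0,0,-0.15,0,0.1],[0,0,-0.15,0,0.1],[0,0,-0.15,0,0],[0,0,-0.15,0,0]],
])

```text
clock: 6.77
position: [620.4, 151.8, 107.5]
ee_rot: [-0.025, 0.999, 0.004, -0.038]
contact_force: [0.7, 1.0, -1.2]
gripper_width: 14.3
```

Run:
```python
from h import *
to([618.7,152,99])
```

```text
t 6.7667 p [620.4 151.8 107.5] jaw yaw 92.9 tilt [-0.077  0.006 -0.997] F [ 0.7  1.  -1.2] w 14.3
shift cm [0.1  0.02 0.86]
```

Call:
send_rows([
  [[0.1,0,-1.0,0,0],[0.12,0,-1.5,0,0],[0.15,0,-2.0,0,0],[0.2,0,-2.5,0,0],[0.2,0,-3.0,0,0],[0.2,0,-2.5,0,0],[0,0,-0.3,0,0]],
])

```text
clock: 7.35
position: [620.6, 149.8, 247.1]
ee_rot: [-0.026, 0.999, 0.004, -0.037]
contact_force: [-0.1, -0.5, 0.6]
gripper_width: 14.5
```

Run:
```python
from h import *
to([456,-237.5,255])
im,d,K,M=cap('wrist');np.savez('w4',im=im,d=d,K=K,M=M); cv2.imwrite('pics/w4.png',im)
```

```text
t 7.35 p [620.6 149.8 247.1] jaw yaw 92.96 tilt [-0.074  0.006 -0.997] F [-0.1 -0.5  0.6] w 14.5
shift cm [ 18.47 -37.82   0.22]
```

View pics/w4.png

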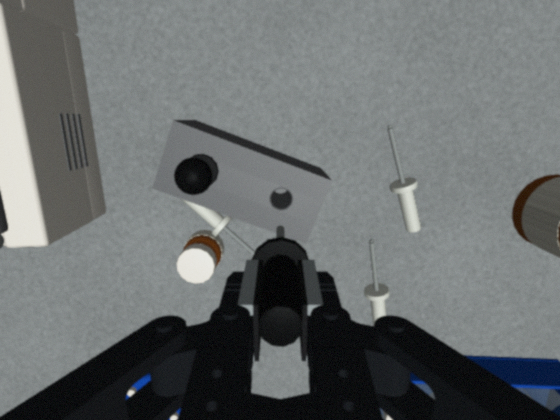

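The pin is held: its collar is at (280,255) with the shaft tip just past it at (281,228), and the socket at (281,198) is empty. The pestle is untouched. I'll locate the tip in the tool frame.

```bash
cat >> h.py <<'E'
def tip(im,d,K):
    he=np.array(optics.get_calibration('wrist')['hand_eye']); P=cloud(d,K,he)
    S=P[210:300,262:300].reshape(-1,3); return S[(S[:,2]>2)&(S[:,2]<110)&(np.abs(S[:,1])<20)&(np.abs(S[:,0])<40)]
E
python3 - <<'E'
from h import *
z=np.load('w4.npz'); S=tip(z['im'],z['d'],z['K']); S=S[np.argsort(S[:,2])]
for a in range(0,110,6):
    q=S[(S[:,2]>=a)&(S[:,2]<a+6)]
    if len(q): print(a,len(q),q.mean(0).round(1),q.min(0).round(1),q.max(0).round(1))
v=z['im'][222:262,268:296].max(2); print(v[::2,::2])
E
```

```text
0 108 [ 5.7 -0.4  4. ] [ 1.9 -7.5  2. ] [7.6 7.  5.9]
6 146 [ 5.3 -0.1  8.7] [ 0.6 -7.6  6. ] [ 8.7  7.2 12. ]
12 687 [ 8.   0.1 14.1] [ 0.  -8.3 12.1] [12.8  8.7 18. ]
18 25 [11.  -0.  18.8] [ 8.  -7.5 18. ] [12.   8.9 20.1]
48 1 [-1.8 -1.1 52.7] [-1.8 -1.1 52.7] [-1.8 -1.1 52.7]
54 20 [-2.8 -0.4 57.4] [-3.9 -2.3 54.3] [-2.2  1.7 59.8]
60 24 [-3.3 -0.2 62.8] [-4.  -2.4 60.1] [-2.5  1.8 65.4]
66 24 [-3.8 -0.3 69.1] [-4.8 -2.4 66.2] [-2.9  1.8 71.9]
72 18 [-4.3 -0.2 74.8] [-5.6 -2.5 72.5] [-3.5  1.9 76.9]
78 6 [-4.8 -0.5 79.2] [-5.8 -2.5 78. ] [-4.2  1.3 80. ]
[[123 125 125 125 125 122 127 125 129 125 124 125 127 126]
 [125 125 124 125 124 121 117 122 125 126 126 123 128 127]
 [123 122 125 125 112  81  66  83 121 123 123 126 127 127]
 [123 123 125 122  93  62  60  60 100 127 125 123 125 125]
 [129 124 125 121  90  59  58  55  96 124 120 123 126 126]
 [139 139 136 129  92  58  55  56  89 122 123 123 125 125]
 [143 144 142 142 100  58  56  60  93 121 126 124 125 125]
 [143 143 139 132  89  52  44  43  85 122 124 127 124 119]
 [118 111  88  65  32  13  12  16  33  59  92 110 120 124]
 [ 33  16   9  11   9  18  24  25  15  10  17  25  45  74]
 [ 18  22  28  27  35  34  36  37  37  34  29  22  16   8]
 [ 34  31  35  36  38  38  34  38  36  40  39  36  37  30]
 [ 34  36  36  36  34  30  39  39  31  37  37  36  34  37]
 [ 36  36  37  36  34  36  36  34  40  37  35  40  35  35]
 [ 34  34  33  36  38  37  35  36  39  34  37  37  34  39]
 [ 36  35  32  33  35  35  33  34  32  30  38  35  39  35]
 [ 31  31  34  30  26  19  24  32  35  31  34  37  33  34]
 [ 36  29  23  20  13  13   2  14  11  15  20  34  34  35]
 [ 25  15   6   5   3   8   7   2   2   7   0  21  26  35]
 [ 12  12   1   1   9   7   9   8   3   7   5   7  12  24]]
```

Call:
send_rows([
  [[0.9,-1.8,-0.3,0,0],[1.6,-3.4,-0.3,0,0],[1.6,-3.5,-0.3,0,0],[1.6,-3.5,-0.3,0,0],[1.6,-3.5,-0.3,0,0],[1.6,-3.5,-0.3,0,0],[1.6,-3.5,-0.3,0,0],[1.6,-3.5,-0.3,0,0],[1.6,-3.5,-0.3,0,0],[1.4,-2.5,-0.2,0,0]],
])

```text
clock: 8.23
position: [480.8, -186.9, 278.1]
ee_rot: [-0.032, 0.999, 0.006, -0.042]
contact_force: [1.0, 0.5, -1.3]
gripper_width: 14.7
```

```bash
cat >> h.py <<'E'
TIP=np.array([-6.7,-.3,79.5])
HOLE=np.r_[c2w(-95,-65),110]
def tipto(p):
    s=arm.read_state(); r=R.from_quat(s['ee_rot']); t=s['position']+r.apply(TIP); print('tip',t.round(1),'-> ',end=''); to(p-r.apply(TIP))
E
python3 - <<'E'
from h import *
print(HOLE); tipto(HOLE+[0,0,25])
E
```

```text
[ 456.21024186 -237.09731119  110.        ]
tip [ 480.8 -186.   198.3] -> t 8.2333 p [ 480.8 -186.9  278.1] jaw yaw 93.62 tilt [-0.084  0.009 -0.996] F [ 1.   0.5 -1.3] w 14.7
shift cm [ 2.25 -5.03  6.47]
```

Call:
send_rows([
  [[0.9,-1.5,0.5,0,0],[0.7,-1.2,1.0,0,0],[0.5,-0.8,1.2,0,0],[0.1,-0.2,1.0,0,0],[0,0,0.5,0,0]],
])

```text
clock: 8.65
position: [451.1, -231.9, 236.3]
ee_rot: [-0.027, 0.999, 0.006, -0.041]
contact_force: [0.0, 0.5, -0.5]
gripper_width: 14.5
```

Run:
```python
from h import *
tipto(HOLE+[0,0,12]);
im,d,K,M=cap('wrist');np.savez('w5',im=im,d=d,K=K,M=M)
S=tip(im,d,K); S=S[S[:,2]>45]; 
for a in range(48,90,6):
    q=S[(S[:,2]>=a)&(S[:,2]<a+6)]
    if len(q): print(a,len(q),q.mean(0).round(1))
q=np.linalg.inv(M)@np.r_[HOLE,1]; print('hole px pred',(K@q[:3]/q[2]).round(1))
c=im[130:270,190:370]; cv2.imwrite('pics/w5.png',cv2.resize(c,(720,560),interpolation=3))
```

```text
tip [ 451.2 -231.   156.5] -> t 8.65 p [ 451.1 -231.9  236.3] jaw yaw 93.04 tilt [-0.083  0.01  -0.996] F [ 0.   0.5 -0.5] w 14.5
shift cm [-0.75 -0.69  3.39]
48 1 [-2.2 -0.6 53.8]
54 20 [-2.7 -0.5 57.3]
60 23 [-3.2 -0.2 62.6]
66 25 [-3.9 -0.4 69.2]
72 18 [-4.4 -0.2 75. ]
78 5 [-4.6 -0.1 79.1]
hole px pred [270.2 217.2   1. ]
```

View pics/w5.png

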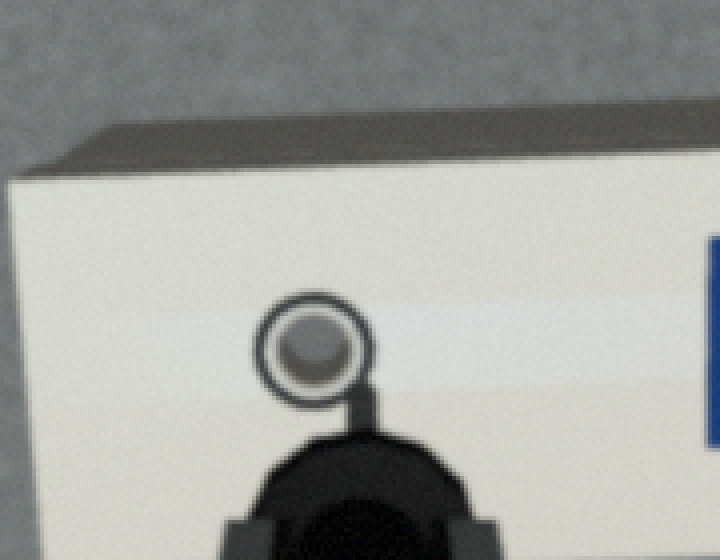

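The hole centre is at crop (314,350), i.e. pixel (268.5,217.5), about 1 mm from the prediction. The tip is at pixel (280,226). I'll correct for both and lower to just above the deck.

Call:
send_rows([
  [[-0.4,-0.4,0.6,0,0],[-0.35,-0.35,0.8,0,0],[-0.1,0,0.8,0,0],[0,0,0.4,0,0]],
])

```text
clock: 9.03
position: [459.4, -238.0, 207.4]
ee_rot: [-0.028, 0.999, 0.006, -0.041]
contact_force: [-0.0, 0.2, -0.7]
gripper_width: 15.1
```

```bash
cat >> h.py <<'E'
z5=np.load('w5.npz'); HOLE=onplane(268.5,217.5,110,z5['K'],z5['M'])
E
python3 - <<'E'
from h import *
print(HOLE);tipto(HOLE+[0,0,-5])
E
```

```text
[ 456.50129163 -238.40324497  110.        ]
tip [ 459.5 -237.1  127.6] -> t 9.0333 p [ 459.4 -238.   207.4] jaw yaw 93.17 tilt [-0.082  0.01  -0.997] F [-0.   0.2 -0.7] w 15.1
shift cm [ 0.12 -0.15  2.28]
```

Call:
send_rows([
  [[0.3,-0.1,0.3,0,0],[0.0,-0.05,0.3,0,0],[0,0,0.2,0,0]],
])

```text
clock: 9.28
position: [455.8, -239.1, 197.6]
ee_rot: [-0.029, 0.999, 0.007, -0.042]
contact_force: [1.0, -0.6, -0.2]
gripper_width: 14.5
```

Run:
```python
from h import *
tipto(HOLE+[0,0,-21])
im,d,K,M=cap('wrist'); c=im[130:270,190:370]; cv2.imwrite('pics/w6.png',cv2.resize(c,(720,560),interpolation=3))
```

```text
tip [ 455.8 -238.1  117.8] -> t 9.2833 p [ 455.8 -239.1  197.6] jaw yaw 93.24 tilt [-0.085  0.011 -0.996] F [ 1.  -0.6 -0.2] w 14.5
shift cm [-0.31 -0.08  2.87]
```

View pics/w6.png

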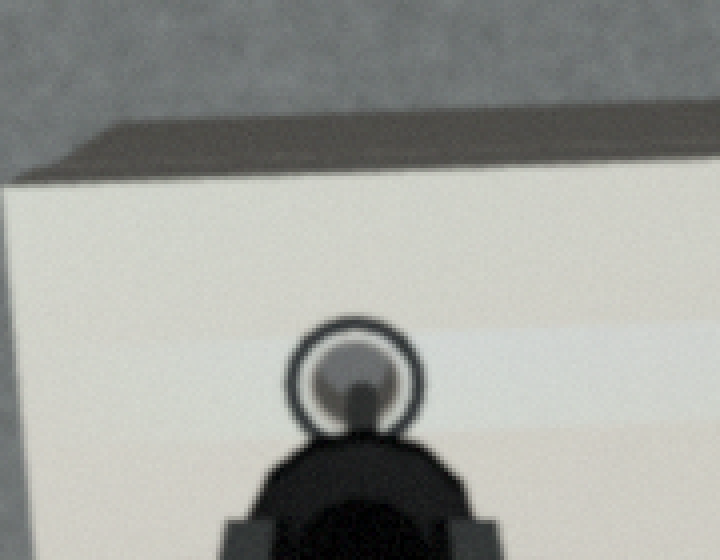

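The tip at crop (362,385) sits over the hole centre (355,382). Going in.

Call:
send_rows([
  [[-0.05,-0.03,0.4,0,0],[-0.05,-0.02,0.5,0,0],[-0.05,0,0.5,0,0],[-0.05,0,0.4,0,0]],
])

```text
clock: 9.67
position: [457.0, -239.3, 179.2]
ee_rot: [-0.029, 0.999, 0.006, -0.041]
contact_force: [0.9, -0.0, -0.5]
gripper_width: 14.6
```

Run:
```python
from h import *
tipto(HOLE+[0,0,-21])
```

```text
tip [ 457.2 -238.4   99.5] -> t 9.6667 p [ 457.  -239.3  179.2] jaw yaw 93.27 tilt [-0.082  0.01  -0.997] F [ 0.9 -0.  -0.5] w 14.6
shift cm [-0.02 -0.01  1.05]
```

The tip is 10 mm inside the hole with no contact force. On to the button.

Call:
send_rows([
  [[0,0,0.4,0,0],[0,0,0.35,0,0],[0,0,0.25,0,0]],
])

```text
clock: 9.92
position: [456.8, -239.4, 169.0]
ee_rot: [-0.029, 0.999, 0.006, -0.04]
contact_force: [-0.8, 1.7, 14.3]
gripper_width: 14.4
```

Run:
```python
from h import *
tipto(HOLE+[0,0,-21])
```

```text
tip [ 457.1 -238.6   89.2] -> t 9.9167 p [ 456.8 -239.4  169. ] jaw yaw 93.31 tilt [-0.08   0.009 -0.997] F [-0.8  1.7 14.3] w 14.4
shift cm [0.05 0.03 0.03]
```

Call:
send_rows([
  [[0,0,0.2,0,0],[0,0,0.2,0,0],[0,0,0.2,0,0]],
])

```text
clock: 10.17
position: [457.3, -239.7, 168.9]
ee_rot: [-0.031, 0.999, 0.004, -0.039]
contact_force: [-1.6, 4.2, 11.5]
gripper_width: 14.6
```

Run:
```python
from h import *
for i in range(2):
    tipto(HOLE+[0,0,-21]); im,d,K,M=cap('wrist')
S=tip(im,d,K); c=S[(S[:,2]>12)&(S[:,2]<20)]; print('collar z in tool',np.median(c[:,2]))
i2,d2,K2,M2=cap('side'); a=cv2.resize(i2[120:290,130:360],(784,580),interpolation=3); cv2.imwrite('pics/side2.png',a)
tipto(HOLE)
```

```text
tip [ 457.7 -239.1   89.1] -> t 10.1667 p [ 457.3 -239.7  168.9] jaw yaw 93.48 tilt [-0.079  0.006 -0.997] F [-1.6  4.2 11.5] w 14.6
shift cm [0.12 0.08 0.02]
tip [ 457.7 -239.1   89.1] -> t 10.2167 p [ 457.3 -239.7  168.9] jaw yaw 93.48 tilt [-0.078  0.006 -0.997] F [-2.3  3.5 10.2] w 14.6
shift cm [0.12 0.07 0.02]
collar z in tool 13.817519792908513
tip [ 457.7 -239.1   89.1] -> t 10.3167 p [ 457.3 -239.7  168.9] jaw yaw 93.48 tilt [-0.078  0.006 -0.997] F [-1.9  3.  11.6] w 14.7
shift cm [ 0.28  0.1  -2.07]
```

View pics/side2.png

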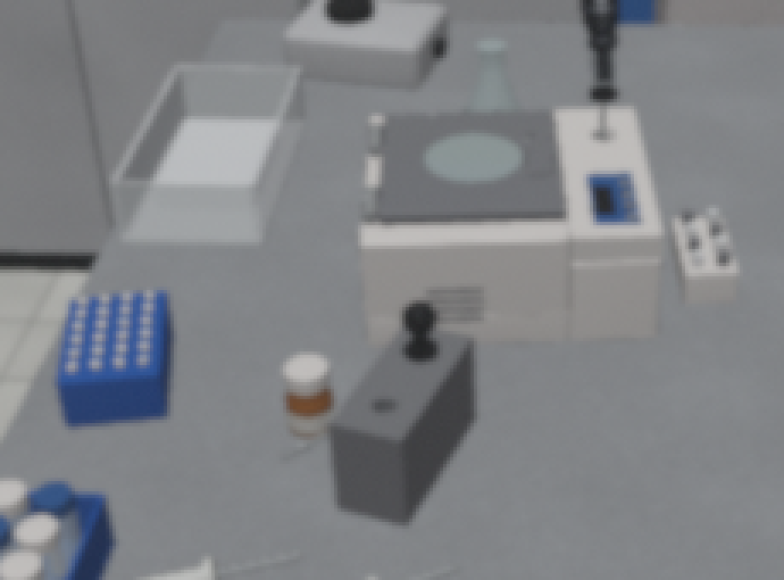

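The lid is flush and shut, the pin is in the hole at (603,130), and the pestle, jar and rack are in place. Push is steady at about 11 N with the tip at z≈89 mm, which is the button's stop. Handing in.

```bash
python3 -c "
from bench import job; print(job.job_done())"
```

```text
the job is handed in; nothing more can be done
None
```

I handed the job in at 10.3 s with the lid shut and the pin, still gripped, holding the reset button down; no verdict is reported.

- **Lid:** I pressed it down until the fingertips read 128.7 mm, against 129 mm for a shut lid. It looked flush and shut in both later views.
- **Button:** I took the pin from the stand's +y socket and put it through the hole. The tip ended at z ≈ 89 mm, the button's fully-down height. The push held at about 10–12 N, above the 5 N needed. I can't read the lid and button joints directly, so both results come from height, force and pictures.
- **Other things:** In the last side view the pestle, jar and tube rack stood where they were. The flask was visible there too, but the bottle and beaker were out of view.

Three readings were not as expected:
- The tool leaned about 4.5° by the end, because the arm sags a little with each row. The pin still went into the hole with no side contact.
- The gripper read 14.5 mm on the 16 mm handle, but the grip held.
- The three white decoy pins toppled during the run. They stood free on their tips, and the arm had not been near them or felt any contact there.

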